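Load the balance bar of a probe station's isolation table

TASK

Swing the brake lever to its red mark (locked). With it locked, lift the orange shipping saddle off the horizontal balance bar and stand it upright in the blue tray, and hang every steel weight saddle astride the bar, in any order and anywhere between the end collars; then swing the lever back to its green mark to release the brake. Leave the carton of red-capped tubes, the joystick box and the screwdriver alone.

Things in the scene. Friction and masses are not known exactly. Their poses are not given: they have to be found in the camera images.
- brake_lever (a joint): angle of the brake lever, rad: 0 upright, positive leaning to the lever stand's +x (away from the robot), range -0.9 to 0.9. RED mark (locked) at +0.70, GREEN mark (released) at -0.30. Friction keeps it where it is left; about 3 N at the knob moves it
- lever_knob (a point): centre of the black knob on the lever: a cylinder 28 mm in diameter and 30 mm long, its axis along the lever stand's y (the hinge axis), so it can be pinched from above on its two flat ends and turns between the pads. 130 mm from the hinge; the rod below it is 12 mm thick
- lever_hinge (a point): centre of the hinge, 60 mm above the table; axes as the lever stand's
- lever_stand: fixed stand of the lever, base plate 150 by 80 mm, origin at the centre of its underside; the lever swings in its x-z plane at y = 0. A grey disc (72 mm radius about the hinge) with the red and green marks, reaching 84 mm from the hinge, stands beside the lever at y = 18 to 34 mm
- balance_bar: fixed stand of the steel balance bar; origin on the table under the bar's middle. The bar is 20 mm in diameter, runs along the stand's y, its centre line 120 mm above the table (top at 130 mm). Black end collars at y = -150 and +150 mm, posts 145 mm tall behind them at y = -164 and +164 mm; base plate 10 mm thick below the bar
- tray: fixed blue open tray 150 by 150 mm, walls 5 mm thick and 35 mm high, floor 5 mm thick; origin at the centre of its underside
- shipper: orange shipping saddle, hanging astride the bar at the start: 80 (x) by 60 (y) by 116 mm tall; slot 30 mm wide along its y, open below, between two legs 60 mm long; 14 mm cross piece; grip block 24 (x) by 36 (y) mm from 74 to 110 mm up, under a 34 by 42 mm cap to 116 mm. Origin: centre of underside, z up. Same after a half turn. About 0.4 kg
- weight1: steel weight saddle with a black top, on the table at the start (may be absent): 80 (x) by 60 (y) by 116 mm tall; slot 30 mm wide along its y, open below, between two legs 60 mm long; 14 mm cross piece; grip block 24 (x) by 36 (y) mm from 74 to 110 mm up, under a 34 by 42 mm cap to 116 mm. Origin: centre of underside, z up. Same after a half turn. 0.3 to 0.55 kg, centre of mass low
- weight1_seat (a point): roof of the slot of weight1, 60 mm above its origin: rests on the bar's top when hung
- weight2: another steel weight saddle, same as weight1 (may be absent)
- weight2_seat (a point): roof of the slot of weight2, 60 mm above its origin: rests on the bar's top when hung
- weight3: another steel weight saddle, same as weight1 (may be absent)
- weight3_seat (a point): roof of the slot of weight3, 60 mm above its origin: rests on the bar's top when hung
- weight4: another steel weight saddle, same as weight1 (may be absent)
- weight4_seat (a point): roof of the slot of weight4, 60 mm above its origin: rests on the bar's top when hung
- tube_carton: bystander: cardboard carton 90 by 90 by 55 mm with red-capped tubes standing up to 83 mm, origin under its centre; leave alone
- joystick: bystander: black joystick box 100 by 70 by 35 mm, stick up to 79 mm, origin under its centre; leave alone
- screwdriver: bystander: screwdriver about 170 mm long lying on the table; leave alone

How it is judged (in metres and radians):
On the way, in this order (a step that is already met when the one before it is completed fails the run):
1. the lever is swung to the red mark (value of joint brake_lever between 0.6 and 0.8 rad), for 0.3 s.
2. with the lever at the red mark, the orange saddle stands in the tray and every weight saddle hangs on the bar (all of step 1 and x of shipper in the frame of tray between -0.07 and 0.07 m and y of shipper in the frame of tray between -0.07 and 0.07 m and height (world z) of shipper below 0.02 m and angle between shipper's own z axis and vertical below 0.2 rad and x of weight1_seat in the frame of balance_bar between -0.014 and 0.014 m and y of weight1_seat in the frame of balance_bar between -0.145 and 0.145 m and z of weight1_seat in the frame of balance_bar between 0.12 and 0.14 m and angle between each of weight1, weight2, weight3, weight4's own z axis and vertical below 0.3 rad and x of weight2_seat in the frame of balance_bar between -0.014 and 0.014 m and y of weight2_seat in the frame of balance_bar between -0.145 and 0.145 m and z of weight2_seat in the frame of balance_bar between 0.12 and 0.14 m and x of weight3_seat in the frame of balance_bar between -0.014 and 0.014 m and y of weight3_seat in the frame of balance_bar between -0.145 and 0.145 m and z of weight3_seat in the frame of balance_bar between 0.12 and 0.14 m and x of weight4_seat in the frame of balance_bar between -0.014 and 0.014 m and y of weight4_seat in the frame of balance_bar between -0.145 and 0.145 m and z of weight4_seat in the frame of balance_bar between 0.12 and 0.14 m), for 0.2 s.
3. the lever is swung back to the green mark (value of joint brake_lever between -0.39 and -0.21 rad), for 0.2 s.
At the end, for the whole second after the job is handed in: lever at rest at green (-0.30 rad, within 0.09); every weight present hangs at rest on the bar between the collars, slot roof within 10 mm of bar top and 14 mm sideways, tilt under 0.3 rad; orange saddle upright (0.2 rad) in the tray, underside below 20 mm (all of step 3 and x of shipper in the frame of tray between -0.07 and 0.07 m and y of shipper in the frame of tray between -0.07 and 0.07 m and height (world z) of shipper below 0.02 m and angle between shipper's own z axis and vertical below 0.2 rad and x of weight1_seat in the frame of balance_bar between -0.014 and 0.014 m and y of weight1_seat in the frame of balance_bar between -0.145 and 0.145 m and z of weight1_seat in the frame of balance_bar between 0.12 and 0.14 m and angle between each of weight1, weight2, weight3, weight4's own z axis and vertical below 0.3 rad and x of weight2_seat in the frame of balance_bar between -0.014 and 0.014 m and y of weight2_seat in the frame of balance_bar between -0.145 and 0.145 m and z of weight2_seat in the frame of balance_bar between 0.12 and 0.14 m and x of weight3_seat in the frame of balance_bar between -0.014 and 0.014 m and y of weight3_seat in the frame of balance_bar between -0.145 and 0.145 m and z of weight3_seat in the frame of balance_bar between 0.12 and 0.14 m and x of weight4_seat in the frame of balance_bar between -0.014 and 0.014 m and y of weight4_seat in the frame of balance_bar between -0.145 and 0.145 m and z of weight4_seat in the frame of balance_bar between 0.12 and 0.14 m and linear speed of each of weight1, weight2, weight3, weight4, shipper below 0.03 m/s); the robot touches nothing.
It fails at once if the tube carton is disturbed (moved more than 30 mm) (distance of tube_carton from where it was at the start of the episode above 0.03 m).
It fails at once if the joystick box is disturbed (moved more than 30 mm) (distance of joystick from where it was at the start of the episode above 0.03 m).
It fails at once if the screwdriver is disturbed (moved more than 30 mm) (distance of screwdriver from where it was at the start of the episode above 0.03 m).
Of weight1, weight2, weight3, weight4 only 2 to 4 are there at a start; the rules pass over those that are not, and their reading is None.
At some moment in a run one of weight1, weight2, weight3, weight4 may be knocked a few centimetres aside while the robot is not near it.
Once in a run the grip may slacken for a moment while it holds something.
It also fails if it takes over 210 s, if anything falls off the work surface, if the arm or the gripper's body presses on something with over 40 N, if the wrist force passes 120 N, or if a joint passes its speed limit or range.

ROBOT

A 6-joint arm with a two-finger parallel gripper is mounted at the origin on the work surface. World frame = base frame: x ahead of the robot, y to its left, z up, the work surface at z = 0. Lengths are in mm, angles in rad, forces in N, time in s.
With the tool pointing down it reaches from about 375 to 825 mm from the base axis. Payload 5.5 kg.
Tool frame: the origin (TCP) lies between the finger pads; the fingertips stand 19 mm ahead of it and the grasp point (between the pads) is the TCP; z points along the fingers, y is the line along which they close (so a half turn about z gives the same grasp; the last joint's range is limited). The gripper opens to 85 mm and grips with 20 to 120 N. Pads are 22 mm wide; open, the fingers measure 114 mm over their backs; the gripper's body (76 mm by 85 mm) begins 54 mm behind the grasp point. The pads swing forward as they close: fully open they stand 13 mm farther back than shut.
Start: joints at [-1.12, 0.314, -0.047, 1.21, 0, 1.571], TCP at [261.408, -540.056, 250.299] pointing down, gripper open.
Joint ranges: [-2.67, 2.67], [-0.69, 1.73], [-1.03, 1.25], [-2.08, 2.16], [-1.42, 1.45], [-3.14, 3.14]. Speed limits (rad/s): [2.39, 2.39, 3.01, 3.14, 3.14, 3.14].

INTERFACE

Orientations are given as a unit quaternion [x, y, z, w].
In Python, from station import r gives the robot as it stands. The module is installed in compiled form; this text tells all that it offers.
- The arm moves only by the tool arm_command, never from a script. Its argument "series" is a list of rows, each a list of 4 numbers: the shift along the tool's x, y, z in cm, then the turn about the tool's z in degrees. A call has 1 to 5 rows; each row is the pose to reach, as a shift and turn from the pose commanded when the call began, along the tool's axes at that moment; what a row does not reach only later rows make up. A row lasts 1/10 s, in which the tool goes at most 50 mm and 8.59 degrees, less where a joint would pass 70% of its speed; a pose out of reach is approached as far as the arm can. A call with a gripper value outside its range is refused whole. "jaw" is the finger opening in cm, from 0 to 8.54, set as the call begins (left out, the last holds). The fingers move at their own pace and stop on an object; "grip_force" is the grip in N (left out, the last holds). Time passes only in rows, so rows that repeat a pose let the fingers close. It gives the time, the measured TCP pose, the force, the opening and the grip force at its end, in the units of the state.
- r.observe(): the state, without advancing time (a new reading comes with each control period).
- r.snapshot(name): name is "scene" or "top" or "wrist"; returns the picture (420x560x3 uint8, blue, green, red); there is no depth.
- r.get_calibration(name): a dict with "intrinsics" (3x3 intrinsics, pixels), "xyz" and "attitude" of the camera in the world; the wrist camera has in their place "hand_eye" (4x4, takes a point from camera to tool coordinates, whose origin is the TCP and whose axes are the flange's). Camera axes: x right, y up, looking along -z (the intrinsics and any distortion apply to the point x, -y, -z); pixel columns grow to the right and rows downward; lengths in mm; the calibration is good to about 2 mm. A picture is of the moment at which its call begins: read the wrist's pose just before it. get_calibration takes no time and is no camera call.
- r.job_done(): hands the job in; it is judged then, once.
Trained networks look in the newest picture that a camera, given by its name, has taken for a name from the list of things; names that differ only in an ending like _2 or _b are one class to them, and where a whole thing is asked for, a point or a joint stands for the part that bears it (a point fixed in the world has none). Each returns a list of dicts, best first, with "score" (0 to 1); they miss things now and then, are a little off and sometimes report something else, mostly with a low value. They report only what shows in the picture. A call takes as long as a camera call.
- r.look_for(camera, name): "bbox" ([centre column, centre row, width, height] in pixels, round what is visible of it).
- r.silhouettes(camera, name): "mask" (420x560 bool, what is visible of it) and "bbox" ([centre column, centre row, width, height] in pixels, round what is visible of it).
The state is a dict: "clock": time; "joint_positions": joint angles; "joint_velocities": joint speeds; "effort": joint torques, N m; "ee_pos": TCP position; "tcp_rot": TCP orientation; "ft_force": force on the tool from outside, world axes, zero at the start; "wrist_torque": the same for the moment, N m; "width": finger opening in mm; "finger_force": force on a finger pad.
Only numpy, scipy, OpenCV 4.12 (cv2) and the standard library are available. Lean on these libraries where they do the work, as an engineer would, in place of code of your own. Each camera call takes 0.05 s, during which the arm holds its last target. There are 200 camera calls.

## Working session

There is one attempt and no reset: what is moved stays moved. The work goes in short steps, Python scripts to look and compute and a tool call to move; the robot and the scene stay as the last step left them, time stands still between calls to the robot, and variables do not carry over. Pictures are saved under pics/ and viewed, at most 14 in all, crops included, and the job is handed in when it is done.

Besides the shell and the picture viewer there is one more tool, called after ">>>" as name(argument=value, ...), one argument or row to a line, values as JSON. arm_command: Moves the arm, as the interface text tells. Its arguments: {"type":"object","properties":{"series":{"type":"array","items":{"type":"array","items":{"type":"number"}}},"jaw":{"type":"number"},"grip_force":{"type":"number"}},"required":["series"]}

```bash
mkdir -p pics; python3 - <<'E'
from station import r
import cv2,numpy as np
for c in("scene","top"):
    cv2.imwrite(f"pics/{c}0.png",r.snapshot(c))
    k=r.get_calibration(c);print(c,k)
    for n in("lever_stand","lever_knob","balance_bar","tray","shipper","weight1","tube_carton","joystick","screwdriver"):
        print(n,[(round(d["score"],2),np.round(d["bbox"]).astype(int).tolist()) for d in r.look_for(c,n)][:6])
print(r.get_calibration("wrist"));print(r.observe())
E
```

```text
scene {'intrinsics': array([[492.06349287,   0.        , 275.8876349 ],
       [  0.        , 492.06349287, 206.65095883],
       [  0.        ,   0.        ,   1.        ]]), 'xyz': array([1051.72504937, -483.74452903, 1082.8848294 ]), 'attitude': array([0.27547375, 0.11352264, 0.34520039, 0.8899795 ])}
lever_stand [(0.9, [135, 284, 86, 81])]
lever_knob [(0.66, [113, 266, 44, 41])]
balance_bar [(0.86, [291, 247, 137, 143]), (0.67, [177, 230, 42, 44]), (0.25, [115, 270, 46, 52]), (0.19, [133, 285, 87, 79])]
tray [(0.61, [324, 134, 74, 59]), (0.55, [385, 180, 49, 49])]
shipper [(0.69, [267, 252, 41, 56])]
weight1 [(0.81, [180, 229, 42, 42]), (0.75, [224, 212, 38, 40]), (0.62, [248, 181, 36, 44])]
tube_carton [(0.88, [386, 179, 49, 50])]
joystick [(0.8, [213, 348, 54, 53])]
screwdriver [(0.76, [339, 273, 56, 30]), (0.63, [223, 210, 32, 43])]
top {'intrinsics': array([[392.92638594,   0.        , 276.75419193],
       [  0.        , 392.92638594, 208.68001693],
       [  0.        ,   0.        ,   1.        ]]), 'xyz': array([ 538.57256705,    1.73104726, 1137.7960631 ]), 'attitude': a
[... 1168 characters left out ...]
y([-1.11998386e+00,  3.13432921e-01, -4.71190181e-02,  1.21021232e+00,
        4.34327957e-06,  1.57080508e+00]), 'joint_velocities': array([-1.03317101e-03, -3.05569742e-05,  5.82776560e-04, -5.07188948e-04,
        9.72996774e-04, -1.16431665e-03]), 'effort': array([-1.50232177e-04, -5.39464295e+01,  3.40059829e+01,  1.43831330e-03,
       -6.97517095e-06,  2.85541745e-06]), 'ee_pos': array([ 261.41173885, -540.03962331,  250.3313876 ]), 'tcp_rot': array([9.74704372e-01, 2.23498070e-01, 5.70010998e-06, 1.51417055e-05]), 'ft_force': array([ 1.30701342,  0.37430086, -0.03718361]), 'wrist_torque': array([-0.00608154,  0.02532841, -0.04390859]), 'finger_force': 0.0, 'width': 85.24606241982032}
```

```bash
python3 - <<'E'
import cv2
a=cv2.imread("pics/top0.png")[115:305,120:450];cv2.imwrite("pics/top0c.png",cv2.resize(a,None,fx=2.4,fy=2.4,interpolation=cv2.INTER_CUBIC))
a=cv2.imread("pics/scene0.png")[90:390,60:460];cv2.imwrite("pics/scene0c.png",cv2.resize(a,None,fx=2,fy=2,interpolation=cv2.INTER_CUBIC))
E
```

```text
(no output)
```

View pics/top0c.png

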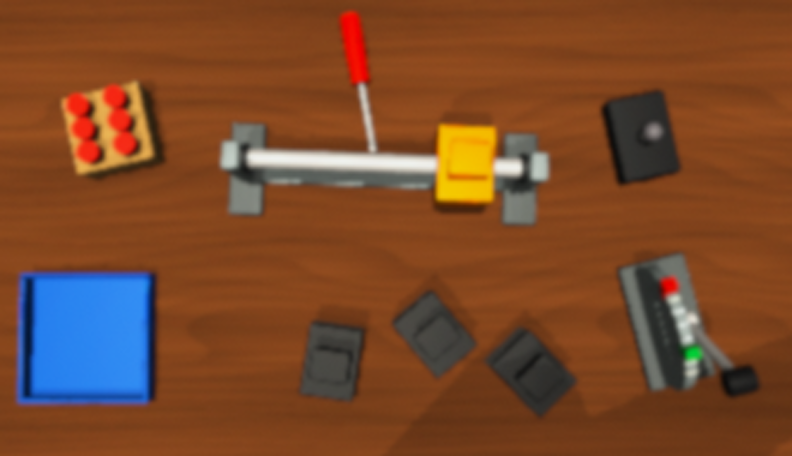

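View pics/scene0c.png

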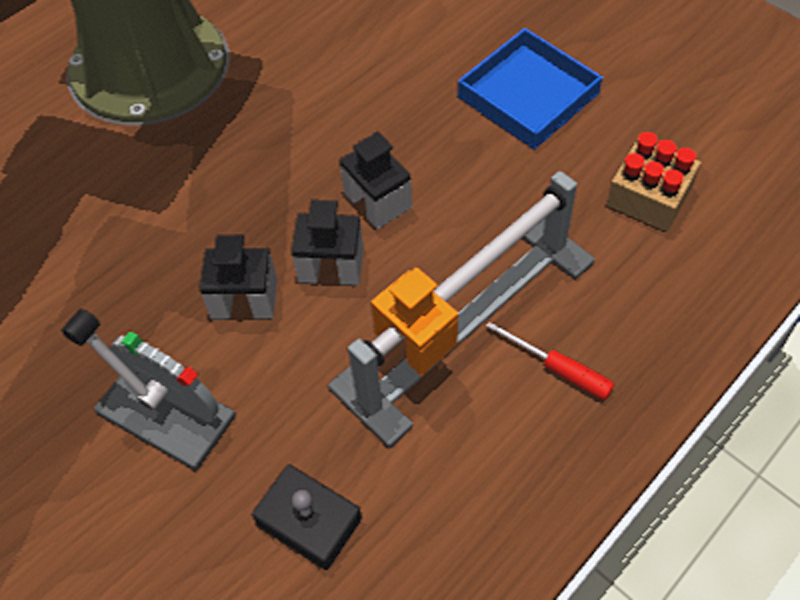

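```bash
cat > h.py <<'E'
from station import r
import cv2,numpy as np
from scipy.spatial.transform import Rotation as R
from scipy.optimize import minimize
class Cam:
    def __init__(s,n,st=None):
        k=r.get_calibration(n);s.K=np.array(k["intrinsics"]);s.n=n
        if "hand_eye" in k:
            st=st or r.observe();T=np.eye(4);T[:3,:3]=R.from_quat(st["tcp_rot"]).as_matrix();T[:3,3]=st["ee_pos"]
            M=T@np.array(k["hand_eye"]);s.R,s.t=M[:3,:3],M[:3,3]
        else: s.R,s.t=R.from_quat(k["attitude"]).as_matrix(),np.array(k["xyz"])
    def proj(s,P):
        p=(np.atleast_2d(P)-s.t)@s.R*[1,-1,-1];p=p@s.K.T;return p[:,:2]/p[:,2:]
    def ray(s,u,v):
        d=np.linalg.solve(s.K,[u,v,1.])*[1,-1,-1];return s.R@d
    def atz(s,u,v,z):
        d=s.ray(u,v);return s.t+d*(z-s.t[2])/d[2]
def box(x0,x1,y0,y1,z0,z1): return np.array([[x,y,z] for x in(x0,x1) for y in(y0,y1) for z in(z0,z1)],float)
SAD=[box(-40,-15,-30,30,0,60),box(15,40,-30,30,0,60),box(-40,40,-30,30,60,74),box(-12,12,-18,18,74,110),box(-17,17,-21,21,110,116)]
TRAY=[box(-75,75,-75,75,0,35)]
def Rz(a): return R.from_euler('z',a).as_matrix()
def render(cam,boxes,p,z0,S=4):
    m=np.zeros((420,560),np.uint8)
    for b in boxes:
        q=cam.proj(b@Rz(p[2]).T+[p[0],p[1],z0])
        cv2.fillConvexPoly(m,cv2.convexHull(np.round(q*16).astype(np.int32)),255,cv2.LINE_AA,4)
    return m/255.
def fit(views,boxes,p0,z0,yaws=np.linspace(0,np.pi,7)[:-1]):
    """views: [(cam,mask)]"""
    T=[(c,m.astype(float)) for c,m in views]
    def cost(p): return sum(np.abs(render(c,boxes,p,z0)-m).sum()/m.sum() for c,m in T)
    best=None
    for a in yaws:
        s=minimize(cost,[*p0[:2],a],method="Nelder-Mead",options=dict(initial_simplex=np.array([[*p0[:2],a],[p0[0]+12,p0[1],a],[p0[0],p0[1]+12,a],[p0[0],p0[1],a+.3]]),xatol=.1,fatol=1e-4))
        if best is None or s.fun<best.fun: best=s
    return best.x,best.fun/len(T)
def yawnow(st=None):
    st=st or r.observe();x=R.from_quat(st["tcp_rot"]).as_matrix()[:,0];return np.arctan2(x[1],x[0])
def go(x,y,z,yaw,cur=None):
    """shift (cm) in tool axes and turn(deg) to target world pos, tool x yaw (mod pi)"""
    st=r.observe();M=R.from_quat(st["tcp_rot"]).as_matrix()
    d=M.T@(np.array([x,y,z])-st["ee_pos"])/10
    t=-(yaw-yawnow(st));t=(t+np.pi/2)%np.pi-np.pi/2
    print("cur",np.round(st["ee_pos"],1),"yaw",round(np.degrees(yawnow(st)),1),"q6",round(st["joint_positions"][5],2),"w",round(st["width"],1),"t",round(st["clock"],2),"F",np.round(st["ft_force"],1),"-> shift cm",np.round(d,2),"turn deg",round(np.degrees(t),1))
def sil(c,n): return r.silhouettes(c,n)
E
python3 - <<'E'
from h import *
C={c:Cam(c) for c in("top","scene")}
for c in C:r.snapshot(c)
S={(c,n):[d for d in sil(c,n) if d["score"]>.4] for c in C for n in("weight1","shipper","tray","lever_knob","balance_bar","lever_stand")}
for n,B,z0 in(("weight1",SAD,0),("shipper",SAD,70),("tray",TRAY,0)):
    for d in S["top",n]:
        p0=C["top"].atz(*d["bbox"][:2],z0+60 if n!="tray" else 20)
        e=C["scene"].proj([p0])[0]
        o=sorted(S["scene",n],key=lambda q:np.hypot(*(np.array(q["bbox"][:2])-e)))
        v=[(C["top"],d["mask"])]
        p,f=fit(v,B,p0,z0);print(n,round(d["score"],2),"top",np.round(p,2),round(f,3))
        if o and np.hypot(*(np.array(o[0]["bbox"][:2])-e))<25:
            p,f=fit(v+[(C["scene"],o[0]["mask"])],B,p0,z0);print("    both",np.round(p,2),round(f,3))
for n in("lever_knob","lever_stand","balance_bar"):
    for c in C:
        for d in S[c,n]:print(n,c,round(d["score"],2),np.round(d["bbox"]))
f=lambda x,y,z:np.round(C["top"].atz(120+x/2.4,115+y/2.4,z),1)
print("posts",f(231,156,145),f(539,166,145),"knob",f(740,381,150),"plate",[f(*q,5) for q in((619,268),(684,254),(712,378),(651,390))])
E
```

```text
weight1 0.96 top [471.54 -64.53   0.7 ] 0.081
    both [471.11 -66.06   0.7 ] 0.138
weight1 0.86 top [ 426.61 -175.93    0.77] 0.071
    both [ 424.94 -177.65    0.77] 0.108
weight1 0.59 top [ 4.4142e+02  5.0410e+01 -2.1000e-01] 0.062
    both [441.19  50.55   2.91] 0.1
weight1 0.47 top [ 6.9218e+02 -3.0720e+02 -1.0000e-02] 0.226
shipper 0.73 top [654.9  -96.78   3.07] 0.111
    both [654.66 -96.77   3.04] 0.151
tray 0.59 top [470.36 340.88  -0.  ] 0.066
    both [469.5  339.46   0.  ] 0.088
tray 0.46 top [ 478.44 -389.36    1.23] 9.864
lever_knob top 0.72 [421. 268.  27.  30.]
lever_knob scene 0.61 [113. 265.  40.  42.]
lever_stand top 0.85 [405. 251.  56.  59.]
lever_stand top 0.41 [386. 170.  35.  41.]
lever_stand scene 0.95 [133. 285.  84.  80.]
balance_bar top 0.96 [279. 186. 136.  44.]
balance_bar scene 0.66 [291. 245. 133. 138.]
posts [665.2 149.8 145. ] [ 649.7 -175.8  145. ] knob [ 421.2 -378.9  150. ] plate [array([ 540.9, -294. ,    5. ]), array([ 556.6, -372.7,    5. ]), array([ 408. , -401.4,    5. ]), array([ 395. , -328.1,    5. ])]
```

>>> arm_command(
  series=[
    [5,-1.4,-0.9,3],
    [10,-2.8,-1.8,6],
    [14.5,-4.2,-2.7,9],
    [19,-5.6,-3.6,12],
    [23.5,-7,-4.5,13.8],
  ],
)

```text
clock: 2.2
ee_pos: [443.6, -373.2, 295.9]
tcp_rot: [0.995, 0.104, 0.0, 0.0]
ft_force: [0.4, -0.9, 0.2]
width: 85.3
finger_force: 0.0
```

```bash
cat > lev.py <<'E'
from h import *
def knob3(cams,uv):
    A=np.zeros((3,3));b=np.zeros(3)
    for c,(u,v) in zip(cams,uv):
        d=c.ray(u,v);d/=np.linalg.norm(d);P=np.eye(3)-np.outer(d,d);A+=P;b+=P@c.t
    return np.linalg.solve(A,b)
E
python3 - <<'E'
from lev import *
C=[];U=[]
for c in("wrist","top","scene"):
    k=Cam(c);im=r.snapshot(c)
    if c=="wrist":cv2.imwrite("pics/w1.png",im);W=k
    d=r.look_for(c,"lever_knob");print(c,[(round(q["score"],2),np.round(q["bbox"],1)) for q in d[:2]])
    if d:C.append(k);U.append(d[0]["bbox"][:2])
p=knob3(C,U) if len(C)>1 else None;print("knob",p)
if p is not None:
    for k,u in zip(C,U):print(k.proj([p]),u)
go(475,-349,300,np.radians(12))
E
```

```text
wrist [(0.77, array([266.8, 195.9,  44.2, 111.1]))]
top [(0.66, array([421.2, 265.4,  24.8,  29.3]))]
scene [(0.63, array([112.1, 267.1,  39. ,  42.5]))]
knob [ 440.89839679 -364.95382942  134.53154994]
[[269.24944469 193.78040838]] [266.8, 195.9]
[[420.21310676 265.33660026]] [421.2, 265.4]
[[111.10606449 266.41256531]] [112.1, 267.1]
cur [ 441.8 -375.   295. ] yaw 12.0 q6 2.23 w 85.0 t 2.5 F [-0.8 -0.5  0.5] -> shift cm [ 3.79 -1.86 -0.5 ] turn deg 0.0
```

View pics/w1.png

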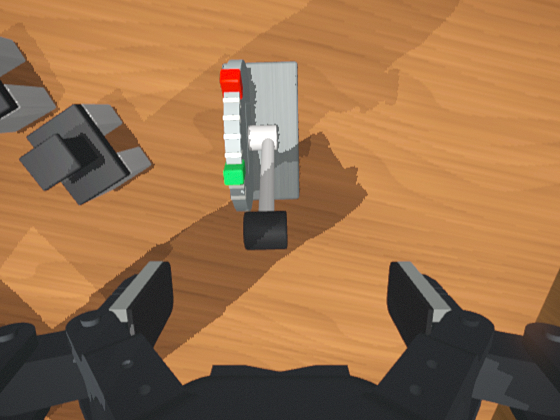

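```bash
python3 - <<'E'
from lev import *
C=[Cam(c) for c in("wrist","top","scene")];U=[(265.5,230.5),(428.3,273.8),(100,253.5)]
p=knob3(C,U);print("knob",p)
for k,u in zip(C,U):print(k.proj([p]),u)
for z in(130,150,170,180):print(z,C[0].atz(265.5,230.5,z),C[1].atz(428.3,273.8,z),C[2].atz(100,253.5,z))
print("hub",C[0].atz(264,137,60),"plate R edge",C[0].atz(297,63,10),C[0].atz(299,198,10))
E
```

```text
knob [ 423.92397067 -368.18165273  176.36679016]
[[265.38386631 228.43752269]] (265.5, 230.5)
[[428.10871024 273.9210592 ]] (428.3, 273.8)
[[ 99.31304409 253.31849474]] (100, 253.5)
130 [ 406.15579375 -370.05313181  130.        ] [ 418.69347301 -386.52061344  130.        ] [ 393.32887068 -361.51570503  130.        ]
150 [ 413.1766887  -369.41178821  150.        ] [ 421.07250779 -378.81564861  150.        ] [ 407.1478792  -364.08115303  150.        ]
170 [ 420.19758364 -368.77044461  170.        ] [ 423.45154256 -371.11068379  170.        ] [ 420.96688772 -366.64660103  170.        ]
180 [ 423.70803111 -368.44977281  180.        ] [ 424.64105995 -367.25820138  180.        ] [ 427.87639197 -367.92932503  180.        ]
hub [ 475.99913912 -351.74519002   60.        ] plate R edge [ 554.54149355 -369.43663645   10.        ] [ 411.44248117 -404.19165512   10.        ]
```

>>> arm_command(
  series=[
    [-1.6,-1.0,3,-2],
    [-1.6,-1.0,7,-2],
    [-1.6,-1.0,10,-2],
    [-1.6,-1.0,11.7,-2],
    [-1.6,-1.0,11.7,-2],
  ],
  jaw=6.5,
)

```text
clock: 3.0
ee_pos: [421.7, -367.9, 175.2]
tcp_rot: [0.993, 0.121, -0.002, -0.002]
ft_force: [-0.8, -0.1, -0.3]
width: 64.6
finger_force: 0.0
```

>>> arm_command(
  series=[
    [0,0,0,0],
    [0,0,0,0],
    [0,0,0,0],
    [0,0,0,0],
    [0,0,0,0],
  ],
  jaw=2.0,
  grip_force=30,
)

```text
clock: 3.5
ee_pos: [424.2, -367.3, 179.8]
tcp_rot: [0.993, 0.122, 0.0, -0.001]
ft_force: [-3.2, 6.7, 5.5]
width: 29.5
finger_force: 30.8
```

```bash
python3 - <<'E'
from h import *
cv2.imwrite("pics/w2.png",r.snapshot("wrist"));go(423.7,-368.2,178,np.radians(14))
for t in(-.437,-.2,0,.2,.45,.7,.75):print(t,13*(np.sin(t)-np.sin(-.437)),-13*(np.cos(t)-np.cos(-.437)))
E
```

```text
cur [ 424.2 -367.3  179.7] yaw 14.0 q6 2.18 w 29.2 t 3.55 F [-3.3  5.6  5.8] -> shift cm [-0.07  0.08  0.17] turn deg 0.0
-0.437 0.0 -0.0
-0.2 2.9192015661445505 -0.9625352037890932
0 5.501902866480346 -1.2216696918529522
0.2 8.084604166816144 -0.9625352037890932
0.45 11.15645480992634 0.07251797756224843
0.7 13.876732800570329 1.8353818734486975
0.75 14.36320674678369 2.2663750127873765
```

View pics/w2.png

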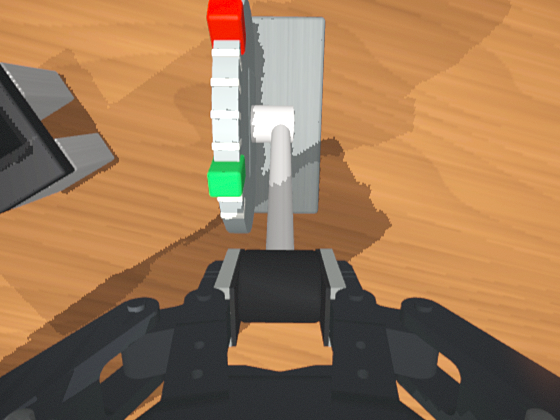

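>>> arm_command(
  series=[
    [1.4,0,-0.5,0],
    [2.9,0,-0.95,0],
    [4.2,0,-1.15,0],
    [5.5,0,-1.2,0],
    [6.8,0,-1.15,0],
  ],
)

```text
clock: 4.05
ee_pos: [489.7, -351.5, 190.9]
tcp_rot: [0.993, 0.122, -0.001, 0.0]
ft_force: [-6.2, 0.5, 0.0]
width: 29.4
finger_force: 30.7
```

>>> arm_command(
  series=[
    [1.3,0,0.2,0],
    [2.9,0,0.65,0],
    [4.4,0,1.2,0],
    [5.8,0,2.1,0],
    [7.1,0,3.0,0],
  ],
)

```text
clock: 4.55
ee_pos: [560.8, -334.4, 161.6]
tcp_rot: [0.993, 0.122, 0.001, 0.001]
ft_force: [-3.2, 1.8, 5.4]
width: 29.7
finger_force: 34.3
```

```bash
python3 - <<'E'
from h import *
go(423.7,-368.2,178,np.radians(14))
p=r.observe()["ee_pos"];H=np.array([477,-354.8,60]);d=p-H;print(d,np.hypot(np.hypot(*d[:2]),d[2]),np.arctan2(np.hypot(*d[:2]),d[2]))
E
```

```text
cur [ 560.8 -334.4  161.6] yaw 14.0 q6 2.36 w 29.7 t 4.55 F [-3.2  1.8  5.4] -> shift cm [-14.12  -0.05  -1.67] turn deg 0.0
[ 83.84223427  20.35452284 101.57869461] 133.27437130171964 0.7041265969011327
```

>>> arm_command(
  series=[
    [0,0,0,0],
    [0,0,0,0],
    [0,0,0,0],
    [0,0,0,0],
  ],
  jaw=6.5,
)

```text
clock: 4.95
ee_pos: [559.4, -335.1, 160.5]
tcp_rot: [0.993, 0.122, 0.0, 0.0]
ft_force: [-1.0, -0.7, -0.9]
width: 65.0
finger_force: 0.0
```

>>> arm_command(
  series=[
    [0,0,-4,0],
    [0,0,-9,0],
    [0,0,-14,0],
    [0,0,-17,0],
    [0,0,-17,0],
  ],
  jaw=8.5,
)

```text
clock: 5.45
ee_pos: [561.1, -336.0, 336.4]
tcp_rot: [0.993, 0.122, 0.004, 0.003]
ft_force: [-0.1, -0.6, 0.3]
width: 84.8
finger_force: 0.0
```

```bash
python3 - <<'E'
from h import *
cv2.imwrite("pics/w3.png",r.snapshot("wrist"));go(655,-97,330,np.radians(87.3))
E
```

```text
cur [ 560.4 -335.5  333.2] yaw 14.0 q6 2.36 w 84.8 t 5.5 F [-0.1  0.6 -0.6] -> shift cm [ 14.95 -20.86   0.3 ] turn deg -73.3
```

View pics/w3.png

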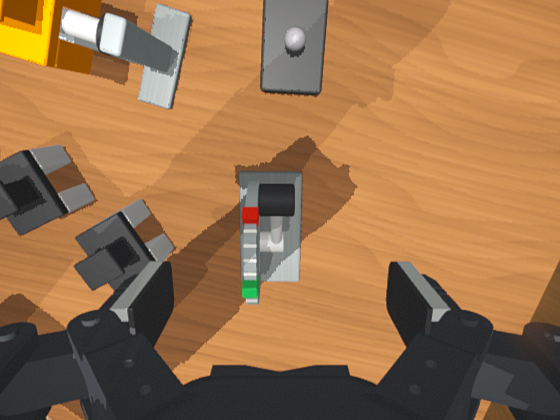

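>>> arm_command(
  series=[
    [2.9,-4,0,-8],
    [5.8,-8,0,-16],
    [8.7,-12,0,-24],
    [11.6,-16,0,-32],
    [14.5,-20,0,-40],
  ],
)

```text
clock: 6.0
ee_pos: [651.4, -103.7, 328.3]
tcp_rot: [0.89, 0.456, -0.001, -0.001]
ft_force: [0.2, -0.3, 0.2]
width: 84.7
finger_force: 0.0
```

>>> arm_command(
  series=[
    [0,0,0,-8],
    [0,0,0,-16],
    [0,0,0,-24],
    [0,0,0,-33],
    [0,0,0,-33.3],
  ],
)

```text
clock: 6.5
ee_pos: [651.0, -105.4, 328.2]
tcp_rot: [0.723, 0.691, -0.001, -0.001]
ft_force: [1.3, -1.1, -1.0]
width: 84.8
finger_force: 0.0
```

```bash
cat >> h.py <<'E'
def sad(name,z0,p0,yaws,cams=("wrist",),near=60):
    """fit saddle near p0 with silhouettes from cams"""
    V=[];im=None
    for c in cams:
        k=Cam(c);im=r.snapshot(c) if im is None else r.snapshot(c)
        e=k.proj([[p0[0],p0[1],z0+60]])[0]
        L=[(np.hypot(*(np.array(d["bbox"][:2])-e)),d) for d in sil(c,name) if d["score"]>.3]
        L=[l for l in L if l[0]<near]
        if L:
            l=min(L,key=lambda l:l[0]);V.append((k,l[1]["mask"]));print(c,"det",round(l[1]["score"],2),np.round(l[1]["bbox"]),"exp",np.round(e))
    p,f=fit(V,SAD,p0,z0,yaws)
    print(name,np.round(p[:2],1),"yaw deg",round(np.degrees(p[2]),1),"cost",round(f,3));return p
E
python3 - <<'E'
from h import *
st=r.observe();im=r.snapshot("wrist");cv2.imwrite("pics/w4.png",im)
p=sad("shipper",70,(655,-97),[-.05]);go(p[0],p[1],165,p[2]+np.pi/2)
p=sad("shipper",70,(655,-97),[-.05],("wrist","top","scene"))
for t in(.6,.65,.7,.75,.8):
    pass
E
```

```text
wrist det 0.68 [282. 178.  92.  80.] exp [285. 175.]
shipper [653.4 -97. ] yaw deg -4.2 cost 0.08
cur [ 651.3 -105.5  329. ] yaw 87.1 q6 1.46 w 85.1 t 6.65 F [-0.4 -0.6  0.1] -> shift cm [ 0.85  0.18 16.4 ] turn deg 1.3
wrist det 0.64 [285. 177.  91.  82.] exp [284. 175.]
top det 0.92 [309. 185.  21.  33.] exp [313. 183.]
scene det 0.87 [266. 252.  43.  55.] exp [267. 246.]
shipper [653.5 -97.7] yaw deg -5.9 cost 0.291
```

View pics/w4.png

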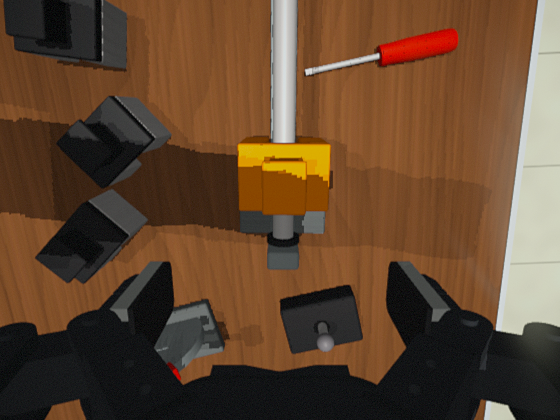

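>>> arm_command(
  series=[
    [0.8,0.2,4,1],
    [0.8,0.2,9,1],
    [0.8,0.2,13,1],
    [0.8,0.2,16.3,1],
    [0.8,0.2,16.3,1],
  ],
)

```text
clock: 7.45
ee_pos: [650.5, -96.9, 161.5]
tcp_rot: [0.73, 0.684, -0.003, -0.004]
ft_force: [-1.0, 0.7, 0.5]
width: 85.3
finger_force: 0.0
```

>>> arm_command(
  series=[
    [0,0,0,0],
    [0,0,0,0],
    [0,0,0,0],
    [0,0,0,0],
    [0,0,0,0],
  ],
  jaw=1.5,
  grip_force=60,
)

```text
clock: 7.95
ee_pos: [655.3, -97.7, 169.3]
tcp_rot: [0.729, 0.684, 0.001, 0.001]
ft_force: [-1.3, 0.2, 5.7]
width: 32.9
finger_force: 58.9
```

```bash
python3 - <<'E'
from h import *
cv2.imwrite("pics/w5.png",r.snapshot("wrist"));go(653.4,-97,166,np.radians(86))
E
```

```text
cur [655.3 -97.6 169.2] yaw 86.3 q6 1.49 w 33.0 t 8.0 F [-0.7  0.3  6.1] -> shift cm [ 0.05 -0.2   0.32] turn deg 0.3
```

View pics/w5.png

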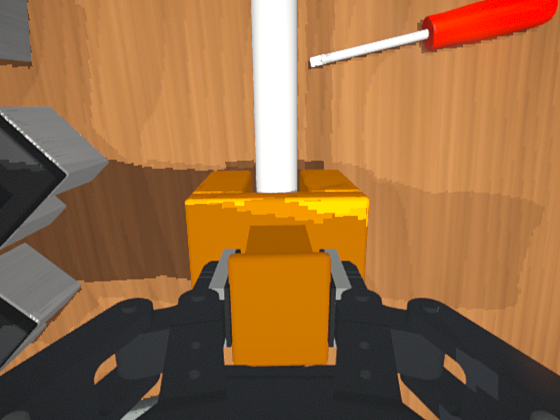

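>>> arm_command(
  series=[
    [0,0,0,0],
    [0,0,0,0],
    [0,0,0.2,0],
    [0,0,0.2,0],
    [0,0,0.2,0],
  ],
  jaw=4.5,
)

```text
clock: 8.5
ee_pos: [653.9, -97.4, 164.5]
tcp_rot: [0.729, 0.684, -0.0, -0.0]
ft_force: [0.7, -0.0, 0.3]
width: 45.0
finger_force: 0.0
```

>>> arm_command(
  series=[
    [0,0,0,0],
    [0,0,0,0],
    [0,0,0,0],
    [0,0,0,0],
    [0,0,0,0],
  ],
  jaw=1.5,
  grip_force=80,
)

```text
clock: 9.0
ee_pos: [654.2, -97.4, 164.9]
tcp_rot: [0.729, 0.684, 0.0, 0.0]
ft_force: [0.2, 0.5, 1.9]
width: 32.1
finger_force: 78.9
```

>>> arm_command(
  series=[
    [0,0,-1,0],
    [0,0,-3.5,0],
    [0,0,-6.5,0],
    [0,0,-8.5,0],
    [0,0,-8.5,0],
  ],
  grip_force=110,
)

```text
clock: 9.5
ee_pos: [655.7, -97.7, 253.3]
tcp_rot: [0.729, 0.684, 0.002, 0.002]
ft_force: [0.3, 0.0, -3.9]
width: 31.3
finger_force: 109.0
```

>>> arm_command(
  series=[
    [3,-2,0,0],
    [7,-4,0,0],
    [11,-6,0,0],
    [15.5,-8,0,0],
    [20,-10,0,0],
  ],
)

```text
clock: 10.0
ee_pos: [565.3, 109.7, 248.1]
tcp_rot: [0.73, 0.684, -0.001, -0.001]
ft_force: [0.4, 0.8, -4.2]
width: 31.6
finger_force: 109.7
```

>>> arm_command(
  series=[
    [4.5,-2.2,0,0],
    [9,-4.5,0,0],
    [13.5,-7,0,0],
    [18,-9,0,0],
    [21,-10.5,0,0],
  ],
)

```text
clock: 10.5
ee_pos: [473.5, 327.2, 248.2]
tcp_rot: [0.729, 0.685, -0.001, -0.001]
ft_force: [1.0, -0.6, -4.0]
width: 31.3
finger_force: 109.7
```

```bash
python3 - <<'E'
from h import *
cv2.imwrite("pics/w6.png",r.snapshot("wrist"));go(470,340,100,np.radians(86.3))
c=Cam("top");r.snapshot("top")
for q in r.look_for("top","weight1"):print(round(q["score"],2),np.round(q["bbox"],1),c.atz(*q["bbox"][:2],60)[:2])
E
```

```text
cur [471.7 331.3 248.2] yaw 86.6 q6 2.24 w 31.5 t 10.55 F [-0.7  5.5 -4.3] -> shift cm [ 0.81 -0.16 14.82] turn deg 0.3
0.87 [342.4 270.2  33.3  39.4] [ 423.79363595 -179.35789787]
0.86 [258.9 264.8  22.3  34. ] [441.9856035   48.02635248]
0.69 [303.1 254.7  33.4  37.2] [467.51031825 -72.99553788]
0.17 [396.5 241.9  42.7  67.1] [ 498.40442048 -329.38307194]
```

View pics/w6.png

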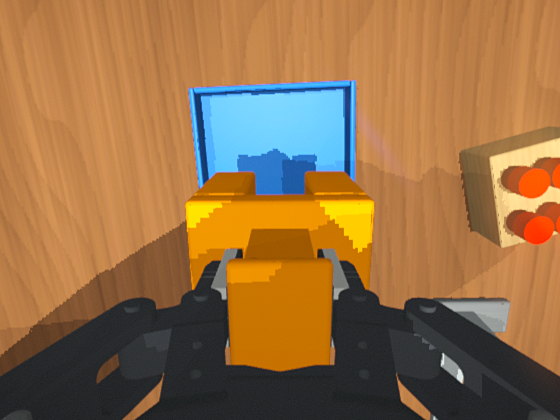

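>>> arm_command(
  series=[
    [0.5,0,3,0],
    [0.7,0,7,0],
    [0.7,0,10.5,0],
    [0.7,0,13,0],
    [0.7,0,14.4,0],
  ],
)

```text
clock: 11.15
ee_pos: [474.6, 329.3, 102.3]
tcp_rot: [0.73, 0.684, -0.003, -0.0]
ft_force: [-0.5, 0.6, -3.9]
width: 31.1
finger_force: 109.8
```

>>> arm_command(
  series=[
    [0,0,0,0],
    [0,0,0.2,0],
    [0,0,0.3,0],
  ],
)

```text
clock: 11.45
ee_pos: [477.5, 332.3, 104.3]
tcp_rot: [0.73, 0.684, 0.001, 0.0]
ft_force: [-0.1, -0.2, -3.6]
width: 31.3
finger_force: 109.8
```

>>> arm_command(
  series=[
    [0,0,0,0],
    [0,0,0,0],
    [0,0,0,0],
    [0,0,0,0],
  ],
  jaw=7.0,
)

```text
clock: 11.85
ee_pos: [476.6, 332.2, 103.5]
tcp_rot: [0.729, 0.684, 0.001, 0.0]
ft_force: [-0.2, -0.2, 0.4]
width: 70.0
finger_force: 0.0
```

>>> arm_command(
  series=[
    [0,0,-3,0],
    [0,0,-8,0],
    [0,0,-13,0],
    [0,0,-18,0],
    [0,0,-18,0],
  ],
  jaw=8.5,
)

```text
clock: 12.35
ee_pos: [479.2, 333.9, 291.1]
tcp_rot: [0.729, 0.684, 0.006, 0.001]
ft_force: [1.2, 0.4, 0.0]
width: 84.7
finger_force: 0.0
```

```bash
python3 - <<'E'
from h import *
st=r.observe()
p=sad("shipper",5,(471,338),[-.05],near=120)
go(441,50,250,np.radians(2.91/np.pi*180+90))
E
```

```text
wrist det 0.56 [277. 183.  83.  75.] exp [269. 176.]
shipper [476.9 332.6] yaw deg -3.7 cost 0.059
cur [477.1 332.4 284.7] yaw 86.3 q6 2.24 w 84.9 t 12.45 F [-0.3  1.1 -0.6] -> shift cm [-28.43  -1.8    3.4 ] turn deg 9.6
```

>>> arm_command(
  series=[
    [-5,0,0,2],
    [-10,-0.5,0,4],
    [-15,-1,1,6],
    [-20,-1.3,2,8],
    [-25,-1.6,3,9.6],
  ],
)

```text
clock: 12.95
ee_pos: [442.9, 85.1, 251.5]
tcp_rot: [0.784, 0.62, -0.001, -0.001]
ft_force: [1.4, -0.1, -0.3]
width: 84.8
finger_force: 0.0
```

>>> arm_command(
  series=[
    [-3,0,0.5,0],
    [-3.4,0.5,0.5,0],
    [-3.4,0.5,0.5,0],
  ],
)

```text
clock: 13.25
ee_pos: [441.3, 51.9, 247.4]
tcp_rot: [0.785, 0.62, -0.001, -0.001]
ft_force: [0.2, 0.7, -0.6]
width: 85.2
finger_force: 0.0
```

```bash
python3 - <<'E'
from h import *
p=sad("weight1",0,(441,50),[-.23,.2,-.6],near=60)
go(p[0],p[1],96,p[2]+np.pi/2)
E
```

```text
wrist det 0.85 [280. 188.  99.  88.] exp [281. 189.]
weight1 [440.1  51.4] yaw deg -9.2 cost 0.057
cur [441.8  53.3 248. ] yaw 76.7 q6 1.92 w 85.3 t 13.35 F [0.  0.2 0.6] -> shift cm [-0.22 -0.11 15.2 ] turn deg -4.0
```

>>> arm_command(
  series=[
    [-0.2,-0.1,4,-3],
    [-0.2,-0.1,8.5,-3],
    [-0.2,-0.1,12.5,-3],
    [-0.2,-0.1,15.1,-3],
    [-0.2,-0.1,15.1,-3],
  ],
)

```text
clock: 13.85
ee_pos: [437.3, 51.9, 94.2]
tcp_rot: [0.767, 0.642, -0.003, -0.002]
ft_force: [-0.8, 0.8, 0.3]
width: 85.2
finger_force: 0.0
```

>>> arm_command(
  series=[
    [0,0,0,0],
    [0,0,0,0],
    [0,0,0,0],
    [0,0,0,0],
    [0,0,0,0],
  ],
  jaw=1.5,
  grip_force=110,
)

```text
clock: 14.35
ee_pos: [441.4, 51.3, 99.2]
tcp_rot: [0.768, 0.641, 0.001, 0.0]
ft_force: [-2.4, 2.0, 8.6]
width: 32.3
finger_force: 107.9
```

>>> arm_command(
  series=[
    [0,0,-1,0],
    [0,0,-3,0],
    [0,0,-6,0],
    [0,0,-10,0],
    [0,0,-10,0],
  ],
)

```text
clock: 14.85
ee_pos: [443.5, 51.2, 203.0]
tcp_rot: [0.768, 0.641, 0.004, 0.002]
ft_force: [1.6, 0.7, -3.2]
width: 31.9
finger_force: 109.5
```

```bash
python3 - <<'E'
from h import *
cv2.imwrite("pics/w7.png",r.snapshot("wrist"));a=np.radians(-2.7);y=90
go(657.5-np.sin(a)*y,-13+np.cos(a)*y,245,np.radians(87.3))
E
```

```text
cur [442.4  51.1 200.5] yaw 79.7 q6 1.87 w 32.1 t 14.9 F [ 0.4 -0.1 -4.1] -> shift cm [ 6.46 21.14 -4.32] turn deg -7.6
```

View pics/w7.png

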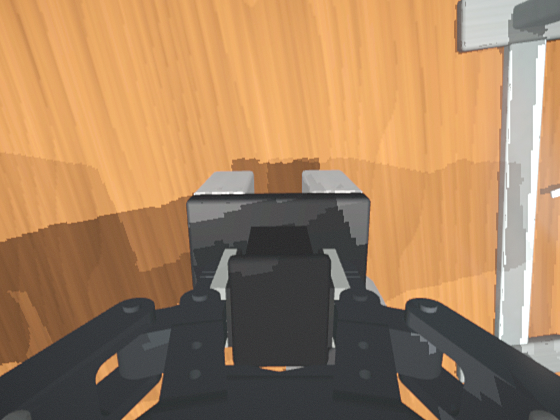

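>>> arm_command(
  series=[
    [0.8,2.5,-2,-1.5],
    [2,6.5,-4,-3],
    [3.3,11,-4.3,-4.5],
    [4.6,15,-4.3,-6],
    [5.6,18.5,-4.3,-7.5],
  ],
)

```text
clock: 15.4
ee_pos: [633.6, 73.2, 238.9]
tcp_rot: [0.724, 0.69, -0.001, -0.001]
ft_force: [1.7, 0.3, -4.0]
width: 31.9
finger_force: 110.3
```

>>> arm_command(
  series=[
    [0.5,3,0,0],
    [0.5,3.4,0,0],
    [0.5,3.4,0,0],
    [0.5,3.4,0,0],
  ],
)

```text
clock: 15.8
ee_pos: [665.1, 76.2, 239.4]
tcp_rot: [0.724, 0.69, -0.001, -0.001]
ft_force: [-0.6, -0.2, -3.9]
width: 32.0
finger_force: 110.9
```

```bash
python3 - <<'E'
from h import *
cv2.imwrite("pics/w8.png",r.snapshot("wrist"));a=np.radians(-2.7);y=90
go(657.5-np.sin(a)*y,-13+np.cos(a)*y,245,np.radians(87.3))
E
```

```text
cur [665.1  76.2 239.9] yaw 87.2 q6 1.73 w 31.9 t 15.85 F [ 0.6 -0.4 -2.8] -> shift cm [ 0.05 -0.34 -0.51] turn deg -0.1
```

View pics/w8.png

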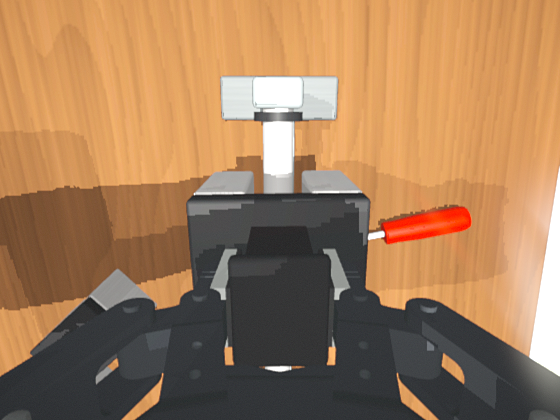

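```bash
python3 - <<'E'
from h import *
c=Cam("wrist");im=cv2.imread("pics/w8.png")
print(c.atz(277.5,88,145),c.atz(278,165,130))
for v in(130,150,165):
    row=im[v].astype(int).sum(1);print(v,[int(x) for x in row[255:305:1]])
g=Cam("wrist")
# saddle centre in image if perfectly held at TCP
st=r.observe();M=R.from_quat(st["tcp_rot"]).as_matrix()
P=st["ee_pos"]-np.array([0,0,98.5]);print(g.proj([P+[0,0,74]+M[:,0]*30+M[:,1]*s*40 for s in(-1,1)]),g.proj([P+[0,0,0]+M[:,0]*30+M[:,1]*s*15 for s in(-1,1)]))
E
```

```text
[666.94242192 154.0727961  145.        ] [664.80663294 107.37720958 130.        ]
130 [500, 492, 486, 497, 502, 496, 484, 525, 699, 745, 765, 765, 765, 765, 765, 765, 765, 765, 765, 765, 765, 765, 765, 765, 765, 765, 765, 765, 765, 765, 765, 765, 765, 765, 765, 764, 721, 652, 680, 489, 499, 514, 508, 509, 507, 511, 495, 480, 468, 463]
150 [503, 499, 493, 488, 494, 498, 490, 497, 608, 734, 765, 765, 765, 765, 765, 765, 765, 765, 765, 765, 765, 765, 765, 765, 765, 765, 765, 765, 765, 765, 765, 765, 765, 765, 765, 763, 703, 635, 734, 520, 443, 455, 502, 508, 505, 502, 461, 462, 463, 465]
165 [337, 339, 335, 332, 330, 331, 321, 349, 572, 742, 765, 765, 765, 765, 765, 765, 765, 765, 765, 765, 765, 765, 765, 765, 765, 765, 765, 765, 765, 765, 765, 765, 765, 765, 765, 760, 711, 584, 462, 314, 272, 282, 286, 277, 270, 274, 270, 280, 278, 293]
[[185.75391573 199.06766204]
 [376.23040816 199.05907071]] [[256.55591632 169.61198368]
 [305.06490794 169.60842785]]
```

>>> arm_command(
  series=[
    [0,-0.1,1.5,0],
    [0,-0.1,3.5,0],
    [0,-0.1,5.5,0],
    [0,-0.1,6.7,0],
    [0,-0.1,7.0,0],
  ],
)

```text
clock: 16.35
ee_pos: [663.8, 76.3, 169.2]
tcp_rot: [0.724, 0.69, -0.001, -0.001]
ft_force: [0.9, 0.1, -2.8]
width: 31.8
finger_force: 110.9
```

>>> arm_command(
  series=[
    [0,0,0.1,0],
    [0,0,0.1,0],
  ],
)

```text
clock: 16.55
ee_pos: [666.0, 76.5, 170.6]
tcp_rot: [0.724, 0.69, 0.001, 0.0]
ft_force: [0.1, 0.2, -2.8]
width: 32.0
finger_force: 110.9
```

```bash
python3 - <<'E'
from h import *
go(665,76,168.5,np.radians(87.3));print(r.observe()["wrist_torque"])
E
```

```text
cur [666.   76.5 170.6] yaw 87.2 q6 1.73 w 32.0 t 16.55 F [ 0.1  0.2 -2.8] -> shift cm [-0.06 -0.1   0.21] turn deg -0.1
[0.02844782 0.00761525 0.02132891]
```

>>> arm_command(
  series=[
    [0,0,0.2,0],
    [0,0,0.2,0],
  ],
)

```text
clock: 16.75
ee_pos: [666.5, 76.6, 169.1]
tcp_rot: [0.724, 0.69, 0.001, 0.001]
ft_force: [-0.8, -0.3, 1.9]
width: 32.3
finger_force: 111.2
```

>>> arm_command(
  series=[
    [0,0,0,0],
    [0,0,0,0],
    [0,0,0,0],
    [0,0,0,0],
  ],
  jaw=6.5,
)

```text
clock: 17.15
ee_pos: [665.6, 76.5, 167.6]
tcp_rot: [0.724, 0.69, 0.0, 0.0]
ft_force: [0.0, 0.8, -0.4]
width: 65.0
finger_force: 0.0
```

>>> arm_command(
  series=[
    [0,0,-3,0],
    [0,0,-8,0],
    [0,0,-12,0],
    [0,0,-12,0],
  ],
  jaw=8.5,
)

```text
clock: 17.55
ee_pos: [668.4, 76.8, 294.7]
tcp_rot: [0.724, 0.69, 0.004, 0.003]
ft_force: [0.4, 0.5, -0.2]
width: 84.9
finger_force: 0.0
```

```bash
python3 - <<'E'
from h import *
p=sad("weight1",70,(665,76),[-.05],near=60)
go(470,-67,250,np.radians(130))
c=Cam("top");r.snapshot("top")
for q in r.look_for("top","weight1"):print(round(q["score"],2),np.round(q["bbox"],1),c.atz(*q["bbox"][:2],60)[:2])
E
```

```text
wrist det 0.84 [276. 196. 104.  97.] exp [274. 194.]
weight1 [666.  77.] yaw deg -0.3 cost 0.063
cur [666.3  76.5 288.7] yaw 87.2 q6 1.73 w 84.9 t 17.65 F [-0.5  0.3 -0.7] -> shift cm [-15.29 -18.92   3.81] turn deg -42.8
0.85 [301.8 253.8  40.1  36.1] [470.01152028 -69.49069602]
0.8 [341.  268.2  36.2  38.7] [ 429.26928456 -175.66834703]
0.51 [397.3 247.1  40.2  65.2] [ 484.19244997 -331.13243698]
```

>>> arm_command(
  series=[
    [-2.5,-3.5,0,-8.5],
    [-5.7,-7,1,-17],
    [-9,-11,2,-25.5],
    [-12,-15,3,-34],
    [-15.3,-18.9,3.8,-42.5],
  ],
)

```text
clock: 18.25
ee_pos: [470.5, -64.4, 247.8]
tcp_rot: [0.422, 0.907, -0.001, -0.002]
ft_force: [0.8, -2.2, 0.4]
width: 85.0
finger_force: 0.0
```

>>> arm_command(
  series=[
    [0,0,0,0],
    [0,0,0,0],
  ],
)

```text
clock: 18.45
ee_pos: [472.0, -64.4, 249.0]
tcp_rot: [0.426, 0.905, -0.0, -0.001]
ft_force: [0.1, 0.4, 0.8]
width: 85.3
finger_force: 0.0
```

```bash
python3 - <<'E'
from h import *
p=sad("weight1",0,(470,-67),[.7,.4,1.0],near=70)
go(p[0],p[1],96,p[2]+np.pi/2)
E
```

```text
wrist det 0.76 [276. 189.  98.  86.] exp [277. 188.]
weight1 [468.9 -65.5] yaw deg 38.5 cost 0.081
cur [474.2 -63.7 249.9] yaw 129.7 q6 0.74 w 84.9 t 18.55 F [ 0.3 -0.2  0.9] -> shift cm [ 0.19 -0.52 15.39] turn deg 1.2
```

>>> arm_command(
  series=[
    [0.2,-0.5,4,1],
    [0.2,-0.5,8.5,1],
    [0.2,-0.5,12.5,1],
    [0.2,-0.5,15.2,1],
    [0.2,-0.5,15.2,1],
  ],
)

```text
clock: 19.05
ee_pos: [466.4, -64.4, 94.7]
tcp_rot: [0.432, 0.902, -0.001, -0.003]
ft_force: [-0.3, -0.5, -0.1]
width: 85.3
finger_force: 0.0
```

>>> arm_command(
  series=[
    [0,0,0,0],
    [0,0,0,0],
    [0,0,0,0],
    [0,0,0,0],
    [0,0,0,0],
  ],
  jaw=1.5,
)

```text
clock: 19.55
ee_pos: [469.8, -65.9, 100.1]
tcp_rot: [0.433, 0.902, 0.0, 0.001]
ft_force: [-1.1, -0.4, 5.9]
width: 32.0
finger_force: 108.1
```

>>> arm_command(
  series=[
    [0,0,-1,0],
    [0,0,-4,0],
    [0,0,-8.5,0],
    [0,0,-13,0],
    [0,0,-14.5,0],
  ],
)

```text
clock: 20.05
ee_pos: [470.5, -65.9, 248.7]
tcp_rot: [0.433, 0.902, 0.001, 0.003]
ft_force: [1.1, -1.0, -4.5]
width: 31.8
finger_force: 109.7
```

```bash
python3 - <<'E'
from h import *
go(659,-13,245,np.radians(87))
E
```

```text
cur [470.5 -65.9 248.7] yaw 128.7 q6 0.76 w 31.8 t 20.05 F [ 1.1 -1.  -4.5] -> shift cm [-7.66 18.01  0.5 ] turn deg 41.7
```

>>> arm_command(
  series=[
    [-1.2,2.8,0,8.5],
    [-3,7,0,17],
    [-4.8,11,0,25.5],
    [-6.3,15,0,34],
    [-7.7,18,0,41.7],
  ],
)

```text
clock: 20.55
ee_pos: [658.9, -12.0, 243.6]
tcp_rot: [0.727, 0.687, 0.0, -0.0]
ft_force: [0.2, -0.4, -4.4]
width: 31.7
finger_force: 110.3
```

>>> arm_command(
  series=[
    [0,0,0,0],
    [0,0,0,0],
    [0,0,0,0],
  ],
)

```text
clock: 20.85
ee_pos: [656.0, -13.3, 243.5]
tcp_rot: [0.725, 0.689, -0.001, -0.0]
ft_force: [-0.2, -0.2, -2.1]
width: 31.9
finger_force: 111.1
```

```bash
cat > bar.py <<'E'
from h import *
im=r.snapshot("wrist");cv2.imwrite("pics/w9.png",im)
c=Cam("wrist");st=r.observe();M=R.from_quat(st["tcp_rot"]).as_matrix()
for off in(38,45,60):
    P=st["ee_pos"]+M[:,0]*off;P[2]=120;u,v=c.proj([P])[0]
    row=im[int(v)].astype(int).sum(1);L=c.proj([P-M[:,1]*40,P+M[:,1]*40])
    print("off",off,"expected",round(u,1),round(v,1),"px/mm",(L[1]-L[0])[0]/80)
    print([int(x) for x in row[int(u)-28:int(u)+28]])
# saddle top cross piece front edge
P=st["ee_pos"]-[0,0,98.5-74]+M[:,0]*30;L=c.proj([P-M[:,1]*40,P+M[:,1]*40]);print("crosspiece exp",L)
v=int(L[0,1])+12;row=im[v].astype(int).sum(1);print(v,[int(x) for x in row[int(L[0,0])-12:int(L[0,0])+12]],[int(x) for x in row[int(L[1,0])-12:int(L[1,0])+12]])
E
python3 bar.py; python3 -c "
from h import *
go(659,-13,168,np.radians(87))"
```

```text
off 38 expected 280.6 151.8 px/mm 1.470130720168918
[529, 525, 521, 511, 513, 525, 523, 512, 511, 521, 522, 525, 521, 514, 496, 510, 753, 671, 732, 765, 765, 765, 765, 765, 765, 765, 765, 765, 765, 765, 765, 765, 765, 765, 765, 765, 765, 765, 765, 765, 765, 765, 765, 765, 765, 742, 623, 520, 543, 556, 545, 534, 528, 527, 480, 467]
off 45 expected 280.6 141.4 px/mm 1.4813495269288623
[529, 522, 511, 511, 524, 528, 516, 510, 499, 501, 515, 518, 519, 517, 498, 447, 753, 732, 743, 765, 765, 765, 765, 765, 765, 765, 765, 765, 765, 765, 765, 765, 765, 765, 765, 765, 765, 765, 765, 765, 765, 765, 765, 765, 765, 748, 674, 581, 547, 549, 550, 541, 533, 484, 470, 474]
off 60 expected 280.6 118.5 px/mm 1.5059759865467164
[468, 462, 464, 465, 455, 455, 456, 454, 454, 423, 406, 406, 409, 404, 396, 398, 395, 420, 425, 424, 415, 346, 408, 406, 314, 398, 400, 299, 274, 273, 266, 267, 264, 270, 261, 274, 369, 375, 375, 369, 369, 366, 367, 366, 367, 363, 364, 366, 367, 360, 361, 359, 357, 357, 351, 354]
crosspiece exp [[185.68724542 199.07460114]
 [376.16188863 199.0659993 ]]
211 [289, 293, 291, 284, 280, 273, 288, 310, 307, 308, 308, 315, 318, 312, 262, 222, 277, 251, 357, 360, 274, 252, 253, 247] [399, 400, 388, 342, 287, 304, 508, 512, 507, 499, 493, 484, 476, 479, 476, 474, 474, 469, 470, 467, 476, 483, 491, 495]
cur [656.  -13.4 243.7] yaw 87.0 q6 1.6 w 31.9 t 20.9 F [ 0.4 -1.  -4.2] -> shift cm [0.05 0.3  7.57] turn deg 0.0
```

View pics/w9.png

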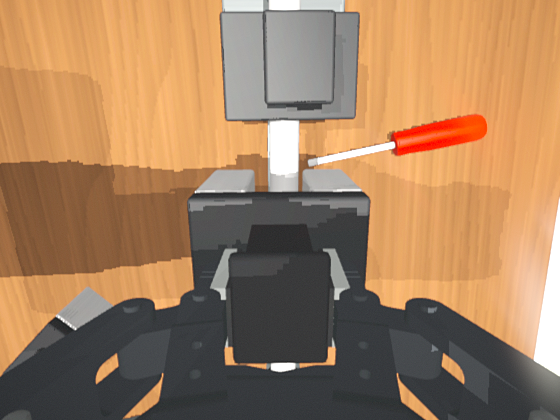

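>>> arm_command(
  series=[
    [0,0.3,1,0],
    [0,0.3,3.5,0],
    [0,0.3,5.5,0],
    [0,0.3,7.0,0],
    [0,0.3,7.4,0],
  ],
)

```text
clock: 21.4
ee_pos: [659.2, -13.4, 169.9]
tcp_rot: [0.725, 0.688, -0.0, -0.0]
ft_force: [-9.1, 0.7, 21.7]
width: 31.9
finger_force: 113.0
```

>>> arm_command(
  series=[
    [0,0,0.1,0],
    [0,0,0.2,0],
    [0,0,0.3,0],
  ],
)

```text
clock: 21.7
ee_pos: [659.3, -13.5, 169.9]
tcp_rot: [0.725, 0.688, 0.001, 0.0]
ft_force: [-10.8, 0.7, 23.9]
width: 31.7
finger_force: 112.9
```

```bash
python3 - <<'E'
from h import *
go(659,-13,168,np.radians(87));print(r.observe()["wrist_torque"])
E
```

```text
cur [659.3 -13.5 169.9] yaw 87.0 q6 1.6 w 31.7 t 21.7 F [-10.8   0.7  23.9] -> shift cm [ 0.04 -0.03  0.19] turn deg 0.0
[ 0.08975775  2.63022998 -0.01537097]
```

>>> arm_command(
  series=[
    [0,0,-0.3,0],
    [0,0,-0.3,0],
  ],
)

```text
clock: 21.9
ee_pos: [660.2, -13.5, 170.1]
tcp_rot: [0.725, 0.688, 0.001, 0.0]
ft_force: [0.1, 1.2, 6.2]
width: 32.0
finger_force: 112.5
```

>>> arm_command(
  series=[
    [0,0,0,0],
    [0,0,0,0],
    [0,0,0,0],
    [0,0,0,0],
  ],
  jaw=6.5,
)

```text
clock: 22.3
ee_pos: [660.3, -13.2, 169.3]
tcp_rot: [0.725, 0.689, 0.0, 0.0]
ft_force: [-0.6, -0.2, 0.4]
width: 64.9
finger_force: 0.0
```

>>> arm_command(
  series=[
    [0,0,-3,0],
    [0,0,-8,0],
    [0,0,-12,0],
    [0,0,-12,0],
  ],
  jaw=8.5,
)

```text
clock: 22.7
ee_pos: [663.2, -13.2, 296.5]
tcp_rot: [0.725, 0.689, 0.004, 0.004]
ft_force: [0.5, -0.6, 0.2]
width: 85.2
finger_force: 0.0
```

```bash
python3 - <<'E'
from h import *
p=sad("weight1",70,(659,-13),[-.05],near=60)
go(425,-177,250,np.radians(134))
c=Cam("top");r.snapshot("top")
for q in r.look_for("top","weight1"):print(round(q["score"],2),np.round(q["bbox"],1),c.atz(*q["bbox"][:2],60)[:2])
E
```

```text
wrist det 0.87 [274. 195. 104.  92.] exp [273. 192.]
weight1 [659.6 -12.8] yaw deg -0.6 cost 0.074
cur [661.  -13.2 290.5] yaw 87.0 q6 1.6 w 84.9 t 22.8 F [ 0.7  0.8 -0.3] -> shift cm [-17.58 -22.73   3.99] turn deg -47.0
0.6 [354.6 272.4  12.2  23.9] [ 417.31679045 -212.48462758]
0.44 [237.8 181.5   6.7  33. ] [671.03725388 103.19535266]
```

>>> arm_command(
  series=[
    [-3,-3.5,0,-8],
    [-6,-7.6,1,-16],
    [-9,-11.5,2,-24],
    [-12,-15.3,3,-32],
    [-15,-19.3,3.8,-40],
  ],
)

```text
clock: 23.4
ee_pos: [458.3, -152.2, 249.2]
tcp_rot: [0.443, 0.896, -0.0, -0.002]
ft_force: [-0.1, -0.2, 0.1]
width: 85.2
finger_force: 0.0
```

>>> arm_command(
  series=[
    [0.3,-4.3,0.2,-7],
    [0.3,-4.3,0.2,-7],
    [0.3,-4.3,0.2,-7],
  ],
)

```text
clock: 23.7
ee_pos: [423.9, -175.5, 248.5]
tcp_rot: [0.392, 0.92, 0.0, -0.001]
ft_force: [0.4, 0.2, 0.3]
width: 84.9
finger_force: 0.0
```

```bash
python3 - <<'E'
from h import *
p=sad("weight1",0,(425,-177),[.77,.4,1.1],near=130)
go(p[0],p[1],96,p[2]+np.pi/2)
E
```

```text
wrist det 0.92 [280. 189.  97.  85.] exp [280. 189.]
weight1 [ 423.7 -176.9] yaw deg 42.6 cost 0.073
cur [ 425.5 -175.   249.1] yaw 134.0 q6 0.41 w 85.0 t 23.8 F [ 0.1 -0.  -0.3] -> shift cm [-0.02 -0.26 15.31] turn deg 1.4
```

>>> arm_command(
  series=[
    [0,-0.2,4,1],
    [0,-0.2,8.5,1],
    [0,-0.2,12.5,1],
    [0,-0.2,15.1,1],
    [0,-0.2,15.1,1],
  ],
)

```text
clock: 24.3
ee_pos: [421.6, -174.7, 95.0]
tcp_rot: [0.398, 0.917, 0.0, -0.004]
ft_force: [-0.4, 0.4, 0.5]
width: 85.1
finger_force: 0.0
```

>>> arm_command(
  series=[
    [0,0,0,0],
    [0,0,0,0],
    [0,0,0,0],
    [0,0,0,0],
    [0,0,0,0],
  ],
  jaw=1.5,
)

```text
clock: 24.8
ee_pos: [424.8, -177.4, 100.4]
tcp_rot: [0.399, 0.917, -0.0, 0.001]
ft_force: [-1.5, -1.7, 6.6]
width: 32.1
finger_force: 108.1
```

>>> arm_command(
  series=[
    [0,0,-1,0],
    [0,0,-4,0],
    [0,0,-8.5,0],
    [0,0,-13,0],
    [0,0,-14.5,0],
  ],
)

```text
clock: 25.3
ee_pos: [425.5, -177.5, 249.0]
tcp_rot: [0.399, 0.917, 0.0, 0.003]
ft_force: [1.3, -1.0, -3.5]
width: 32.0
finger_force: 109.7
```

```bash
python3 - <<'E'
from h import *
go(654.5,-103,245,np.radians(87))
E
```

```text
cur [ 425.5 -177.5  249. ] yaw 133.0 q6 0.42 w 32.0 t 25.3 F [ 1.3 -1.  -3.5] -> shift cm [-10.17  21.82   0.53] turn deg 46.0
```

>>> arm_command(
  series=[
    [-1.3,2.8,0,8],
    [-3.2,7,0,16],
    [-5,11.2,0,24],
    [-7,15.3,0,32],
    [-9,19.3,0,40],
  ],
)

```text
clock: 25.8
ee_pos: [627.5, -109.9, 244.2]
tcp_rot: [0.69, 0.724, -0.0, -0.0]
ft_force: [1.2, -0.6, -3.0]
width: 31.7
finger_force: 110.1
```

>>> arm_command(
  series=[
    [0.8,2.7,0.5,6],
    [0.8,2.7,0.5,6],
    [0.8,2.7,0.5,6],
    [0.8,2.7,0.5,6],
  ],
)

```text
clock: 26.2
ee_pos: [651.7, -101.7, 238.9]
tcp_rot: [0.725, 0.689, -0.0, -0.0]
ft_force: [-0.4, -0.3, -4.3]
width: 32.0
finger_force: 110.9
```

```bash
sed -i 's#pics/w9#pics/w10#' bar.py; python3 bar.py; python3 -c "
from h import *
go(654.5,-103,168,np.radians(87))"
```

```text
off 38 expected 280.5 152.6 px/mm 1.496953427233839
[539, 538, 534, 528, 525, 536, 546, 538, 536, 539, 544, 532, 529, 522, 513, 534, 714, 714, 765, 765, 765, 765, 765, 765, 765, 765, 765, 765, 765, 765, 765, 765, 765, 765, 765, 765, 765, 765, 765, 765, 765, 765, 765, 765, 765, 748, 594, 511, 516, 536, 551, 543, 539, 500, 503, 501]
off 45 expected 280.5 142.0 px/mm 1.508588621594275
[535, 527, 525, 514, 528, 539, 533, 532, 536, 544, 538, 530, 525, 521, 517, 534, 715, 721, 765, 765, 765, 765, 765, 765, 765, 765, 765, 765, 765, 765, 765, 765, 765, 765, 765, 765, 765, 765, 765, 765, 765, 765, 765, 765, 765, 751, 616, 485, 516, 538, 538, 535, 539, 544, 503, 492]
off 60 expected 280.5 118.7 px/mm 1.5341405523833607
[514, 521, 510, 513, 512, 513, 515, 511, 511, 509, 511, 506, 509, 506, 504, 506, 504, 507, 510, 505, 507, 504, 504, 503, 502, 502, 502, 506, 504, 506, 502, 506, 499, 499, 501, 503, 500, 505, 503, 506, 502, 502, 497, 500, 500, 497, 501, 501, 494, 497, 497, 494, 491, 490, 493, 493]
crosspiece exp [[185.67542025 199.07193666]
 [376.15028378 199.06333553]]
211 [296, 301, 295, 300, 301, 303, 305, 311, 297, 304, 294, 298, 299, 295, 303, 235, 178, 172, 186, 189, 181, 192, 185, 181] [373, 374, 366, 354, 301, 279, 426, 500, 495, 490, 481, 490, 491, 486, 484, 478, 477, 484, 480, 482, 473, 473, 463, 465]
cur [ 651.7 -101.9  239.2] yaw 87.0 q6 1.47 w 31.8 t 26.25 F [-0.1  0.1 -3.3] -> shift cm [-0.1   0.29  7.12] turn deg 0.0
```

View pics/w10.png

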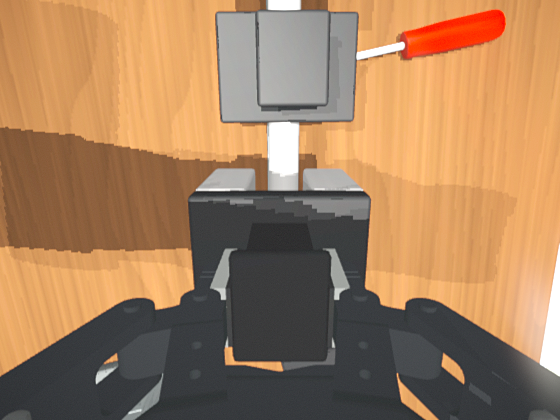

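>>> arm_command(
  series=[
    [0,0.25,1,0],
    [0,0.25,3,0],
    [0,0.25,5,0],
    [0,0.25,6.3,0],
    [0,0.25,6.7,0],
  ],
)

```text
clock: 26.75
ee_pos: [653.8, -101.6, 170.3]
tcp_rot: [0.725, 0.688, -0.001, -0.001]
ft_force: [-6.8, 1.3, 9.1]
width: 31.8
finger_force: 111.7
```

>>> arm_command(
  series=[
    [0,0,0.1,0],
    [0,0,0.2,0],
    [0,0,0.2,0],
  ],
)

```text
clock: 27.05
ee_pos: [655.9, -101.7, 170.5]
tcp_rot: [0.725, 0.689, 0.0, 0.001]
ft_force: [-0.3, 0.9, -4.1]
width: 31.7
finger_force: 110.9
```

```bash
python3 - <<'E'
from h import *
go(654.5,-103,168,np.radians(87))
E
```

```text
cur [ 655.9 -101.7  170.5] yaw 87.0 q6 1.47 w 31.7 t 27.05 F [-0.3  0.9 -4.1] -> shift cm [-0.14 -0.14  0.25] turn deg 0.0
```

>>> arm_command(
  series=[
    [0,0,0.1,0],
    [0,0,0.1,0],
  ],
)

```text
clock: 27.25
ee_pos: [656.1, -101.7, 170.4]
tcp_rot: [0.725, 0.689, 0.001, 0.001]
ft_force: [-2.0, 0.2, 4.6]
width: 32.2
finger_force: 111.4
```

>>> arm_command(
  series=[
    [0,0,0,0],
    [0,0,0,0],
    [0,0,0,0],
    [0,0,0,0],
  ],
  jaw=6.5,
)

```text
clock: 27.65
ee_pos: [655.4, -101.6, 168.6]
tcp_rot: [0.725, 0.689, 0.0, 0.0]
ft_force: [0.7, -0.1, -0.1]
width: 65.0
finger_force: 0.0
```

>>> arm_command(
  series=[
    [0,0,-3,0],
    [0,0,-8,0],
    [0,0,-13,0],
    [0,0,-16,0],
    [0,0,-16,0],
  ],
  jaw=8.5,
)

```text
clock: 28.15
ee_pos: [657.5, -101.9, 334.7]
tcp_rot: [0.725, 0.689, 0.003, 0.004]
ft_force: [1.1, 1.6, 0.5]
width: 85.0
finger_force: 0.0
```

```bash
python3 - <<'E'
from h import *
p=sad("weight1",70,(655,-102),[-.05],near=60)
go(561,-335,290,np.radians(14))
a=cv2.resize(r.snapshot("scene")[90:390,60:460],None,fx=2,fy=2,interpolation=cv2.INTER_CUBIC);cv2.imwrite("pics/s2.png",a)
E
```

```text
wrist det 0.71 [278. 180.  91.  78.] exp [276. 183.]
weight1 [ 655.9 -100.6] yaw deg -2.4 cost 0.066
cur [ 655.8 -101.6  329.3] yaw 87.0 q6 1.47 w 84.9 t 28.25 F [0.1 0.3 0.4] -> shift cm [-23.79  -8.26   3.92] turn deg 73.0
```

View pics/s2.png

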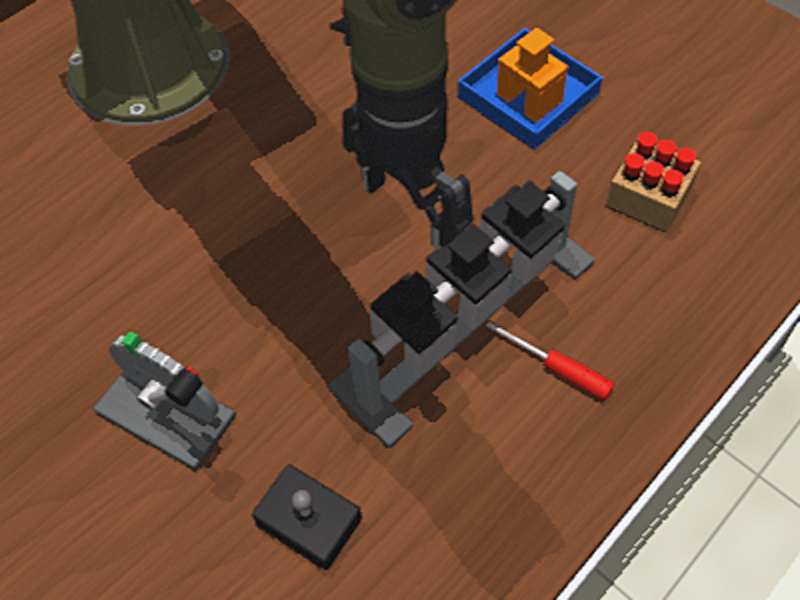

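>>> arm_command(
  series=[
    [-4.5,-1.5,0,8],
    [-9,-3,0,16],
    [-13.5,-4.6,1,24],
    [-18,-6.2,2,32],
    [-22.5,-7.8,3,40],
  ],
)

```text
clock: 28.8
ee_pos: [564.0, -323.3, 296.1]
tcp_rot: [0.918, 0.396, -0.001, -0.001]
ft_force: [0.7, -0.8, 0.5]
width: 85.1
finger_force: 0.0
```

>>> arm_command(
  series=[
    [0,0,0,8],
    [0,0,0,16],
    [0,0,0,24],
    [0,0,0,33],
    [0,0,0,33],
  ],
  jaw=6.5,
)

```text
clock: 29.3
ee_pos: [564.8, -321.9, 296.5]
tcp_rot: [0.993, 0.122, -0.001, -0.001]
ft_force: [0.3, 0.3, -0.7]
width: 64.9
finger_force: 0.0
```

```bash
python3 - <<'E'
from h import *
go(560,-334.8,160,np.radians(14))
im=r.snapshot("wrist");cv2.imwrite("pics/w11.png",im)
print([(round(d["score"],2),np.round(d["bbox"],1)) for d in r.look_for("wrist","lever_knob")],Cam("wrist").proj([[560,-334.8,160]]))
E
```

```text
cur [ 564.8 -321.9  296.5] yaw 14.0 q6 2.38 w 64.9 t 29.3 F [ 0.3  0.3 -0.7] -> shift cm [-0.75  1.17 13.65] turn deg -0.0
[(0.65, array([296.3, 232.2,  42. ,  60.3]))] [[295.42623658 210.27337034]]
```

View pics/w11.png

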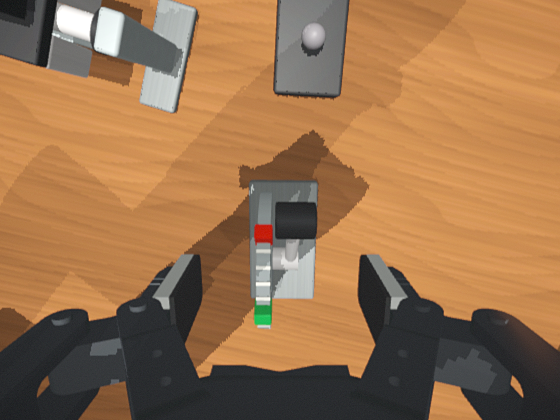

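>>> arm_command(
  series=[
    [-1.2,1.2,4,0],
    [-1.2,1.2,8,0],
    [-1.2,1.2,12,0],
    [-1.2,1.2,13.3,0],
    [-1.2,1.2,13.3,0],
  ],
)

```text
clock: 29.9
ee_pos: [555.5, -335.7, 163.3]
tcp_rot: [0.992, 0.123, -0.002, -0.002]
ft_force: [0.0, 0.4, 0.7]
width: 64.8
finger_force: 0.0
```

>>> arm_command(
  series=[
    [0,0,0,0],
    [0,0,0,0],
    [0,0,0,0],
    [0,0,0,0],
    [0,0,0,0],
  ],
  jaw=2.0,
  grip_force=30,
)

```text
clock: 30.4
ee_pos: [558.6, -335.1, 168.3]
tcp_rot: [0.992, 0.123, 0.002, -0.001]
ft_force: [1.3, 8.3, 4.7]
width: 29.5
finger_force: 31.6
```

```bash
python3 - <<'E'
from h import *
go(477-37.3,-354.8-9.3,60+124.2,np.radians(14));im=r.snapshot("wrist")
def mid(i):
    g=i[200:380,262:300].astype(int).sum(2).mean(1);return [int(x) for x in g[::6]]
print(mid(im));print(mid(cv2.imread("pics/w2.png")))
E
```

```text
cur [ 558.6 -335.1  168.3] yaw 14.1 q6 2.35 w 29.5 t 30.4 F [1.3 8.3 4.7] -> shift cm [-12.23  -0.08  -1.65] turn deg 0.1
[268, 332, 341, 341, 341, 342, 342, 342, 349, 360, 229, 130, 140, 146, 151, 166, 178, 184, 175, 160, 150, 142, 589, 511, 549, 576, 605, 593, 426, 155]
[455, 466, 445, 428, 434, 434, 434, 437, 452, 121, 132, 138, 142, 152, 160, 166, 162, 154, 147, 140, 126, 486, 475, 468, 454, 446, 456, 467, 434, 148]
```

>>> arm_command(
  series=[
    [-1.4,0,-0.9,0],
    [-2.9,0,-1.65,0],
    [-4.4,0,-2.15,0],
    [-5.9,0,-2.5,0],
    [-7.4,0,-2.65,0],
  ],
)

```text
clock: 30.95
ee_pos: [486.9, -352.3, 194.4]
tcp_rot: [0.992, 0.123, 0.003, -0.002]
ft_force: [2.7, 9.1, 0.0]
width: 29.3
finger_force: 31.0
```

>>> arm_command(
  series=[
    [-1.5,0,0,0],
    [-3,0,0.2,0],
    [-4.3,0,0.55,0],
    [-4.3,0,0.55,0],
  ],
)

```text
clock: 31.35
ee_pos: [442.7, -363.0, 188.8]
tcp_rot: [0.993, 0.122, 0.001, -0.002]
ft_force: [-5.4, 10.0, 7.5]
width: 29.6
finger_force: 31.8
```

```bash
python3 - <<'E'
from h import *
go(477-37.3,-354.8-9.3,60+124.2,np.radians(14));im=r.snapshot("wrist");cv2.imwrite("pics/w12.png",im)
def mid(i):
    g=i[200:380,262:300].astype(int).sum(2).mean(1);return [int(x) for x in g[::6]]
print(mid(im))
E
```

```text
cur [ 442.7 -363.   188.8] yaw 14.0 q6 2.21 w 29.6 t 31.35 F [-5.4 10.   7.5] -> shift cm [-0.31  0.04  0.46] turn deg 0.0
[428, 428, 430, 438, 447, 434, 137, 126, 132, 139, 150, 164, 177, 177, 165, 150, 140, 135, 118, 466, 459, 455, 460, 480, 469, 461, 447, 444, 421, 147]
```

>>> arm_command(
  series=[
    [0,0,0,0],
    [0,0,0,0],
    [0,0,0,0],
    [0,0,0,0],
  ],
  jaw=6.5,
)

```text
clock: 31.8
ee_pos: [443.9, -365.5, 187.1]
tcp_rot: [0.993, 0.122, 0.0, 0.0]
ft_force: [-0.1, -0.1, -0.3]
width: 65.4
finger_force: 0.0
```

>>> arm_command(
  series=[
    [0,0,-4,0],
    [0,0,-9,0],
    [0,0,-12,0],
    [0,0,-12,0],
    [0,0,-12,0],
  ],
)

```text
clock: 32.3
ee_pos: [444.0, -365.6, 307.3]
tcp_rot: [0.993, 0.122, 0.001, 0.001]
ft_force: [-0.0, 0.8, -0.7]
width: 65.0
finger_force: 0.0
```

```bash
cat > ang.py <<'E'
from h import *
H=np.array([477,-354.8,60.]);a=np.radians(14)
def cyl(t):
    c=H+[130*np.sin(t)*np.cos(a),130*np.sin(t)*np.sin(a),130*np.cos(t)]
    return np.array([c+14*np.cos(f)*np.array([np.cos(a),np.sin(a),0])+[0,0,14*np.sin(f)]+s*15*np.array([-np.sin(a),np.cos(a),0]) for f in np.linspace(0,6.28,25) for s in(-1,1)])
def show(cam,ts):
    for t in ts:
        q=cam.proj(cyl(t));print(cam.n,t,np.round([q[:,0].min(),q[:,0].max(),q[:,1].min(),q[:,1].max()],1))
E
python3 - <<'E'
from ang import *
for n in("wrist","top","scene"):
    im=r.snapshot(n);cv2.imwrite(f"pics/{n}13.png",im);show(Cam(n),(-.4,-.3,-.2,-.1))
    q=Cam(n).proj(cyl(-.3)).mean(0).astype(int);x0,y0=q-45
    sub=im[max(y0,0):y0+90,max(x0,0):x0+90].astype(int).sum(2)<110
    k,l,s,cc=cv2.connectedComponentsWithStats(sub.astype(np.uint8))
    for j in range(1,k):
        if s[j,4]>60:print("dark",s[j][:4]+[max(x0,0),max(y0,0),0,0],s[j,4])
go(440,-364,300,a)
E
```

```text
wrist -0.4 [255.7 299.4 205.1 243.6]
wrist -0.3 [255.  300.  190.  229.8]
wrist -0.2 [254.3 300.6 173.2 214. ]
wrist -0.1 [253.7 301.  154.8 196.5]
top -0.4 [419.6 436.9 265.2 279.7]
top -0.3 [418.9 436.3 260.5 275. ]
top -0.2 [417.9 435.4 255.5 270. ]
top -0.1 [416.8 434.2 250.4 264.9]
dark [382 256  90  42] 1582
dark [394 266  10  10] 64
scene -0.4 [ 90.1 110.5 243.5 263.1]
scene -0.3 [ 94.  114.4 244.9 264.5]
scene -0.2 [ 98.2 118.7 246.6 266.3]
scene -0.1 [102.8 123.4 248.6 268.5]
dark [ 59 209  22  37] 519
dark [ 99 247  19  19] 215
cur [ 443.  -364.7  305.1] yaw 14.0 q6 2.21 w 65.3 t 32.45 F [-0.1  0.8  0.5] -> shift cm [-0.27 -0.14  0.51] turn deg 0.0
```

View pics/wrist13.png

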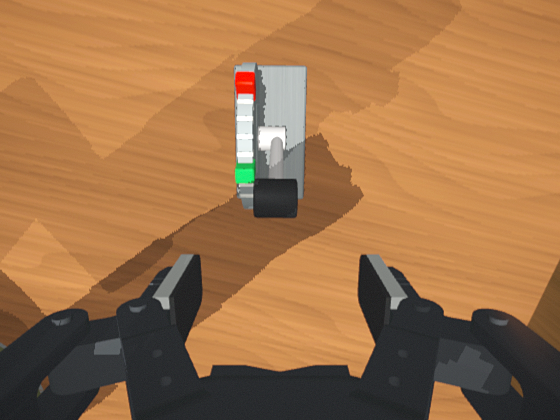

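```bash
python3 - <<'E'
from ang import *
c=Cam("wrist")
for t in(-.3,.7):
    for rad in(72,84):
        P=H+[rad*np.sin(t)*np.cos(a),rad*np.sin(t)*np.sin(a),rad*np.cos(t)]+26*np.array([-np.sin(a),np.cos(a),0]);print(t,rad,c.proj([P]))
im=cv2.imread("pics/wrist13.png").astype(int)
for ch,o in((1,(0,2)),(2,(0,1))):
    m=(im[...,ch]>150)&(im[...,o[0]]<110)&(im[...,o[1]]<110);m[:,:220]=0;m[:,270:]=0;v,u=np.nonzero(m);print(u.min(),u.max(),v.min(),v.max())
E
```

```text
-0.3 72 [[247.86383652 171.69694525]]
-0.3 84 [[246.73158251 178.49425406]]
0.7 72 [[247.41643443  87.64791467]]
0.7 84 [[246.16749436  76.82737185]]
235 254 160 183
221 266 72 368
```

>>> arm_command(
  series=[
    [0.7,-0.2,4,0],
    [0.7,-0.2,8,0],
    [0.7,-0.2,11,0],
    [0.7,-0.2,11.8,0],
    [0.7,-0.2,11.8,0],
  ],
)

```text
clock: 32.95
ee_pos: [448.6, -360.6, 186.9]
tcp_rot: [0.993, 0.122, -0.001, -0.002]
ft_force: [-0.2, -0.3, 0.9]
width: 65.1
finger_force: 0.0
```

>>> arm_command(
  series=[
    [0,0,0,0],
    [0,0,0,0],
    [0,0,0,0],
    [0,0,0,0],
    [0,0,0,0],
  ],
  jaw=2.0,
)

```text
clock: 33.45
ee_pos: [450.4, -361.0, 190.7]
tcp_rot: [0.993, 0.122, 0.001, -0.0]
ft_force: [-0.5, 5.3, 5.5]
width: 29.8
finger_force: 30.5
```

>>> arm_command(
  series=[
    [-0.3,0,0.05,0],
    [-0.7,0,0.15,0],
    [-1.1,0,0.3,0],
    [-1.1,0,0.3,0],
    [-1.1,0,0.3,0],
  ],
)

```text
clock: 33.95
ee_pos: [440.2, -363.5, 187.7]
tcp_rot: [0.993, 0.122, 0.002, -0.0]
ft_force: [0.4, 5.0, 5.4]
width: 29.8
finger_force: 30.7
```

>>> arm_command(
  series=[
    [0,0,0,0],
    [0,0,0,0],
    [0,0,0,0],
    [0,0,0,0],
  ],
  jaw=6.5,
)

```text
clock: 34.35
ee_pos: [439.2, -364.4, 185.9]
tcp_rot: [0.993, 0.122, 0.0, 0.0]
ft_force: [-0.3, 0.2, 0.7]
width: 65.0
finger_force: 0.0
```

>>> arm_command(
  series=[
    [0,0,-4,0],
    [0,0,-9,0],
    [0,0,-12,0],
    [0,0,-12,0],
    [0,0,-12,0],
  ],
)

```text
clock: 34.85
ee_pos: [439.5, -364.5, 306.2]
tcp_rot: [0.993, 0.122, 0.001, 0.001]
ft_force: [-0.2, 0.4, -0.3]
width: 64.8
finger_force: 0.0
```

```bash
cat > chk.py <<'E'
from ang import *
for n in("wrist","scene"):
    c=Cam(n);im=r.snapshot(n);cv2.imwrite(f"pics/{n}14.png",im)
    q=c.proj(cyl(-.3)).mean(0).astype(int);x0,y0=q-40
    sub=im[y0:y0+80,x0:x0+80].astype(int).sum(2)<(200 if n=="wrist" else 110)
    k,l,s,cc=cv2.connectedComponentsWithStats(sub.astype(np.uint8))
    for j in range(1,k):
        if s[j,4]>100:print("dark",s[j][0]+x0,s[j][0]+s[j][2]+x0,s[j][1]+y0,s[j][1]+s[j][3]+y0,s[j,4])
    show(c,(-.4,-.35,-.3,-.25,-.2))
go(440,-364,300,a)
E
python3 chk.py
```

```text
dark 256 301 186 225 1674
wrist -0.4 [257.5 301.3 200.3 239. ]
wrist -0.35 [257.1 301.6 193.  232.2]
wrist -0.3 [256.8 302.  185.1 224.9]
wrist -0.25 [256.5 302.3 176.8 217.2]
wrist -0.2 [256.2 302.6 168.1 208.9]
dark 64 75 214 244 234
dark 95 114 246 265 217
scene -0.4 [ 90.1 110.5 243.5 263.1]
scene -0.35 [ 92.  112.4 244.1 263.7]
scene -0.3 [ 94.  114.4 244.9 264.5]
scene -0.25 [ 96.  116.6 245.7 265.4]
scene -0.2 [ 98.2 118.7 246.6 266.3]
cur [ 438.6 -363.8  304.4] yaw 14.0 q6 2.2 w 64.8 t 34.95 F [-0.2 -0.1 -0.6] -> shift cm [0.13 0.05 0.43] turn deg 0.0
```

```bash
python3 - <<'E'
from h import *
for q in((666,77),(659.6,-13),(655.5,-101)):
    try: sad("weight1",70,q,[-.05],("scene",),near=25)
    except Exception as e: print(q,"none",e)
sad("shipper",5,(477,333),[-.05],("scene","top"),near=30)
print(len([d for d in r.look_for("scene","weight1") if d["score"]>.4]))
E
```

```text
scene det 0.64 [320. 207.  42.  48.] exp [321. 201.]
weight1 [665.4  76.5] yaw deg -12.5 cost 0.273
scene det 0.89 [295. 228.  44.  50.] exp [294. 223.]
weight1 [658.4 -12. ] yaw deg -11.0 cost 0.177
scene det 0.61 [265. 251.  48.  52.] exp [266. 247.]
weight1 [ 652.9 -102. ] yaw deg -7.3 cost 0.159
scene det 0.8 [326. 128.  32.  45.] exp [326. 123.]
top det 0.79 [157. 252.  35.  31.] exp [154. 254.]
shipper [478.4 331.9] yaw deg -0.8 cost 0.162
4
```

```bash
python3 - <<'E'
from h import *
print([(round(d["score"],2),np.round(d["bbox"]).tolist()) for d in r.look_for("scene","weight1")])
print(r.job_done())
E
```

```text
[(0.93, [268.0, 254.0, 46.0, 50.0]), (0.87, [293.0, 228.0, 43.0, 48.0]), (0.64, [136.0, 284.0, 78.0, 81.0]), (0.58, [321.0, 208.0, 42.0, 48.0])]
the job is handed in; nothing more can be done
None
```

The job is handed in: lever back at green (measured about -0.30 rad), all three weights hanging on the bar and the orange saddle upright in the tray, though I viewed 15 pictures against the limit of 14, and no verdict came back.

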